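# Open the plate-exposure unit and hold its sprung lid under the balance point

### The job

Open the plate-exposure unit so I can slip the roundel out: give the orange clamp screw its quarter turn anticlockwise until the clamp finger is clear of the lid, then take the lid by its bar handle and raise it past its balance point, so the pad comes right off the work and you feel the springs take over. Keep hold so it never flies back to its stop, then ease it down again and stay holding it still by the handle just below the balance point, so that it will shut by itself the moment I ask you to let go. Finish while holding it, and leave the tools and work lying around on the bench where they are.

Things in the scene. Friction and masses are not known exactly. Their poses are not given: they have to be found in the camera images.
- unit: UV plate-exposure unit: flat blue-grey steel case fixed on the bench, 250 deep (x) x 420 wide (y) x 100 mm high. Origin: centre of its underside; its -x is the front, facing the robot, +y its left seen by the robot. Left 300 mm: glass bed with a copper roundel, under the hinged lid. Right 110 mm: aluminium panel with timer dial (20 mm high), red rocker switch and orange clamp screw.
- lid (a joint): Lid angle, rad: 0 shut (level), growing as the front edge swings up and back; stop at 1.35. Balance point at 0.72 (41 degrees): below it the lid falls shut, above it the springs raise it. Lifting from shut takes about 2 N at the handle, under 1 N within 0.2 rad of balance; the springs push 2 to 3 N near the stop. The hinge hardly rubs. The lid cannot rise while the clamp finger lies over it.
- lid_hinge (a point): Point on the hinge line (parallel to the unit's y) at the middle of the lid: 112 mm behind, 55 mm left of and 106 mm above the unit's origin. Its axes are the unit's. The lid is 300 wide, 243 deep and 26 mm thick, 1.6 kg, its top 128 mm above the bench when shut.
- lid_handle (a point): Middle of the lid's handle: a round steel bar 12 mm thick, 120 mm long along the unit's y, on a post at each end, 38 mm out from the lid's front edge (free gap 32 mm). It moves with the lid: 273 mm in front of and 9 mm above the hinge line in the lid's own frame, so 115 mm above the bench when shut. The bar can turn between gripping fingers as the lid swings.
- clamp (a joint): Angle of the captive clamp screw, rad: 0 = its steel finger points to the unit's +y, over the lid's right edge; grows anticlockwise from above to its stop at 1.57, finger pointing to the front. Clear of the lid from 1.08 on. Starts at 0 to 0.15, stays where it is left; turning takes about 0.05 N m.
- clamp_cap (a point): Grip point on the axis of the clamp screw's round knurled orange cap, 36 mm across, 30 mm high, axis upright, spanning 142 to 172 mm above the bench (this point at 162); 60 mm in front of and 119 mm right of the unit's origin. A white line on top shows where the finger points. The steel finger under the cap (top at 135 mm) reaches 34 mm from the axis and is 12 mm wide.
- pitch_block: Bystander: black pitch block 150 x 230 x 38 mm with a chased roundel on it; origin under its centre.
- punch_tin: Bystander: steel tin 72 mm across, 85 mm high, with steel punches standing in it to 135 mm; origin under its centre.
- compound_jar: Bystander: amber glass jar of polishing compound, 68 mm across, 75 mm high; origin under its centre.
- chasing_hammer: Bystander: chasing hammer lying flat, wooden handle 175 mm along its -x, head 83 mm along its y at the origin.
- punch_a: Bystander: loose steel punch 120 mm long (its x) and 9 mm thick, lying on the bench; origin under its middle.
- punch_b: Bystander: loose steel punch 130 mm long (its x) and 9 mm thick, lying on the bench; origin under its middle.
- scraper: Bystander: scraper lying on the bench, wooden handle 85 mm along its -x, steel blade 100 mm along its +x.

How it is judged:
By the outcome, as a careful person would: the job done as asked, in the order asked, and still so for the second after the job is handed in, while the arm keeps its last pose, push and grip.
It also fails if it takes over 56 s, if anything falls off the work surface, if the arm or the gripper's body presses on something with over 40 N, if the wrist force passes 120 N, or if a joint passes its speed limit or range.

### The arm

A 6-joint arm with a two-finger parallel gripper is mounted at the origin on the work surface. World frame = base frame: x ahead of the robot, y to its left, z up, the work surface at z = 0. Lengths are in mm, angles in rad, forces in N, time in s.
With the tool pointing down it reaches from about 350 to 975 mm from the base axis. Payload 7.1 kg.
Tool frame: the origin (TCP) lies between the finger pads, 19 mm behind the fingertips; this is the grasp point; z points along the fingers, y is the line along which they close (so a half turn about z gives the same grasp; the last joint's range is limited). The gripper opens to 88 mm and grips with 3 to 60 N. Pads are 20 mm wide; open, the fingers measure 115 mm over their backs; the gripper's body (75 mm by 178 mm) begins 61 mm behind the grasp point.
Start: joints at [1.155, 0.423, 1.63, -0, 1.089, -0.019], TCP at [241.511, 576.435, 241.375] pointing down, gripper open.
Joint ranges: [-3, 3], [-0.9, 2.11], [0.09, 2.58], [-1.31, 4.45], [0.11, 2.69], [-2.54, 2.54]. Speed limits (rad/s): [2.39, 2.39, 3.01, 3.14, 3.14, 3.14].

### API

Orientations are given as a rotation vector (axis times angle).
In Python, from workcell import ctrl gives the robot as it stands.
- The arm moves only by the tool apply_moves, never from a script. Its argument "targets" is a list of rows, each an object of numbers: "tx", "ty", "tz": the shift along the world's x, y, z in m; "spin": the turn about the world's z in degrees. In form: [{"tx": .., "ty": .., "tz": .., "spin": ..}, ...]. A call has exactly 8 rows; each row is the pose to reach, as a shift and turn from the pose commanded when the call began; what a row does not reach only later rows make up. A row lasts 1/10 s, in which the tool goes at most 50 mm and 8.59 degrees, less where a joint would pass 70% of its speed; a pose out of reach is approached as far as the arm can. A call with a gripper value outside its range is refused whole. "gripper" is the closure, from -1 (fully open) to 1 (shut), set as the call begins (left out, the last holds). The fingers move at their own pace and stop on an object; the grip force is fixed at half the most. Time passes only in rows, so rows that repeat a pose let the fingers close, or fill a call up. It gives the time, the measured TCP pose, the force, the opening and the grip force at its end, in the units of the state.
- ctrl.get_obs(): the state, without advancing time (a new reading comes with each control period).
- ctrl.get_image(name): name is "scene" or "top"; returns the picture (420x560x3 uint8, red, green, blue); there is no depth.
- ctrl.get_calibration(name): a dict with "fov_y" (degrees; the focal length in pixels is half the picture's height over the tangent of half this angle, whatever the lens; pixels are square), "cx", "cy" (the principal point, pixels), "rvec" (rotation vector, rad) and "tvec" (3), from world to camera coordinates, as OpenCV has them. Camera axes: x right, y down, z forward; pixel columns grow to the right and rows downward; lengths in mm; the calibration is good to about 2 mm. A picture is of the moment at which its call begins. get_calibration takes no time and is no camera call.
- ctrl.close_job(): hands the job in; it is judged then, once.
Trained networks look in the newest picture that a camera, given by its name, has taken for a name from the list of things; names that differ only in an ending like _2 or _b are one class to them, and where a whole thing is asked for, a point or a joint stands for the part that bears it (a point fixed in the world has none). Each returns a list of dicts, best first, with "score" (0 to 1); they miss things now and then, are a little off and sometimes report something else, mostly with a low value. They report only what shows in the picture. A call takes as long as a camera call.
- ctrl.outline_of(name, camera): "pixels" (420x560 bool, what is visible of it) and "box" ([left, top, right, bottom] in pixels, round what is visible of it).
- ctrl.pinpoint(name, camera): "uv" ([column, row] in pixels: a listed point, or the origin of a listed thing).
The state is a dict: "t": time; "qpos": joint angles; "qvel": joint speeds; "joint_torque": joint torques, N m; "ee_pos": TCP position; "orientation": TCP orientation; "ft_force": force on the tool from outside, world axes, zero at the start; "moment": the same for the moment, N m; "width": finger opening in mm; "grasp_force": force on a finger pad.
Only numpy, scipy, OpenCV 4.12 (cv2) and the standard library are available. Lean on these libraries where they do the work, as an engineer would, in place of code of your own. Each camera call takes 0.05 s, during which the arm holds its last target. There are 200 camera calls.

## Working session

There is one attempt and no reset: what is moved stays moved. The work goes in short steps, Python scripts to look and compute and a tool call to move; the robot and the scene stay as the last step left them, time stands still between calls to the robot, and variables do not carry over. Pictures are saved under pics/ and viewed, at most 10 in all, crops included, and the job is handed in when it is done.

Besides the shell and the picture viewer there is one more tool, called after "Request:" as a command line: name --argument value ..., lists and objects as JSON in quotes. apply_moves: Moves the arm, as the interface text tells. Its arguments: {"type":"object","properties":{"targets":{"type":"array"},"gripper":{"type":"number"}},"required":["targets"]}

```bash
mkdir -p pics; cat > h.py <<'E'
import numpy as np, cv2
from scipy.spatial.transform import Rotation as R
from workcell import ctrl
def cam(n):
    c=ctrl.get_calibration(n); f=210/np.tan(np.radians(c["fov_y"])/2)
    K=np.array([[f,0,c["cx"]],[0,f,c["cy"]],[0,0,1]]); return K,np.array(c["rvec"],float).ravel(),np.array(c["tvec"],float).ravel()
def proj(n,P):
    K,r,t=cam(n); return cv2.projectPoints(np.array(P,float).reshape(-1,1,3),r,t,K,None)[0].reshape(-1,2)
def atz(n,uv,z):
    K,r,t=cam(n); M=R.from_rotvec(r).as_matrix(); d=M.T@np.linalg.solve(K,[uv[0],uv[1],1]); o=-M.T@t
    return o+d*(z-o[2])/d[2]
def save(n,fn):
    im=ctrl.get_image(n); cv2.imwrite("pics/"+fn,im[:,:,::-1]); return im
E
python3 - <<'E'
from h import *
a=save("scene","s0.png");b=save("top","t0.png")
Z=dict(unit=0,lid_handle=115,clamp_cap=162,lid_hinge=106)
for n in("top","scene"):
    for k in Z:
        for p in ctrl.pinpoint(k,n)[:2]: print(n,k,p["score"],np.round(p["uv"],1),np.round(atz(n,p["uv"],Z[k]),1))
print(ctrl.get_obs())
E
```

```text
top unit 0.76 [318.2 170.7] [658.4 -81.    0. ]
top unit 0.55 [464.1 254.2] [ 401.5 -515.6    0. ]
top lid_handle 0.72 [300.6 215.5] [501.9 -21.6 115. ]
top clamp_cap 0.66 [362.2 173.1] [ 612.1 -188.7  162. ]
top clamp_cap 0.4 [317.8 168.2] [625.8 -67.6 162. ]
top lid_hinge 0.87 [301.6 119. ] [786.8 -26.4 106. ]
scene unit 0.58 [295.7 275.7] [665.5 -60.2   0. ]
scene lid_handle 0.85 [274.3 213.7] [497.4  -5.6 115. ]
scene clamp_cap 0.58 [243.5 242.1] [ 609.9 -201.6  162. ]
scene clamp_cap 0.23 [332.9 259.8] [822.  -68.6 162. ]
scene lid_hinge 0.69 [331.7 260. ] [772.4 -21.  106. ]
scene lid_hinge 0.39 [360.1 182.4] [524.9 358.9 106. ]
{'t': 0.5, 'qpos': array([ 1.15502388e+00,  4.23152752e-01,  1.62995262e+00, -3.91009313e-05,
        1.08861485e+00, -1.89870304e-02]), 'qvel': array([ 0.00180657, -0.00040236,  0.00102382, -0.00036605, -0.00332778,
        0.0005374 ]), 'joint_torque': array([ 3.91379490e-04, -5.44141996e+01, -2.73818099e+01,  6.42824359e-02,
        1.75390119e-02, -2.25225313e-05]), 'ee_pos': array([241.49054208, 576.40131784, 241.32138667]), 'orientation': array([ 6.19159324e-01,  3.07996858e+00, -2.07410122e-04]), 'ft_force': array([-0.39699113, -0.06166929, -0.13072832]), 'moment': array([ 0.00303095, -0.02644919,  0.08126062]), 'grasp_force': 0.0, 'width': 87.79377876546157}
```

View pics/s0.png

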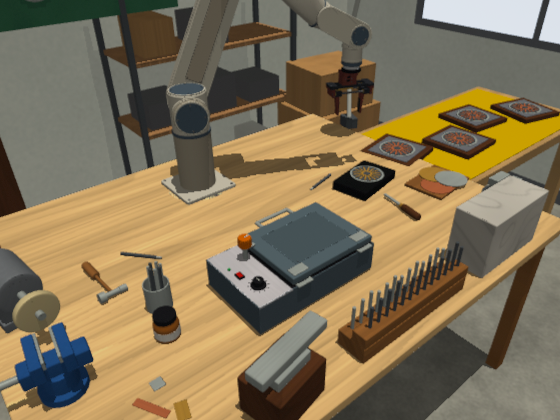

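View pics/t0.png

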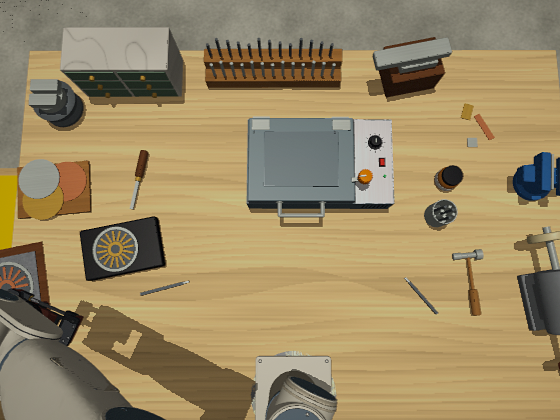

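The scene view shows the unit in mid-bench with the orange cap at about (244,242) and the bar handle at (273,216). In the top view the cap is at (365,177) and the handle at (301,212), nearly square to the robot. The finger points left, over the lid. The top network's cap position is a few pixels off, so I'll refine it by colour and a crop.

```bash
cat > m.py <<'E'
from h import *
from scipy.optimize import least_squares
for n,f in(("top","t0.png"),("scene","s0.png")):
    im=cv2.imread("pics/"+f); h=cv2.cvtColor(im,cv2.COLOR_BGR2HSV)
    m=cv2.inRange(h,(5,190,120),(20,255,255)); k,l,s,c=cv2.connectedComponentsWithStats(m)
    e=np.array([365,177]) if n=="top" else np.array([244,242])
    i=1+np.argmin(np.linalg.norm(c[1:]-e,axis=1)); print(n,s[i],c[i],atz(n,c[i],165 if n=="top" else 157))
    o=ctrl.outline_of("unit",n)
    if o: print(n,"unit box",o[0]["score"],o[0]["box"])
im=cv2.imread("pics/t0.png")[105:225,240:400]; cv2.imwrite("pics/t0c.png",cv2.resize(im,None,fx=5,fy=5,interpolation=cv2.INTER_CUBIC))
im=cv2.imread("pics/s0.png")[195:325,200:380]; cv2.imwrite("pics/s0c.png",cv2.resize(im,None,fx=4,fy=4,interpolation=cv2.INTER_CUBIC))
E
python3 m.py
```

```text
top [359 169  13  14 113] [365.60176991 175.34513274] [ 605.13749502 -197.25942687  165.        ]
top unit box 0.78 [247.6, 118.2, 398.1, 217.0]
scene [238 234  13   9  76] [243.61842105 238.21052632] [ 589.74524882 -187.14267773  157.        ]
scene unit box 0.94 [209.7, 200.6, 374.0, 331.0]
```

View pics/t0c.png

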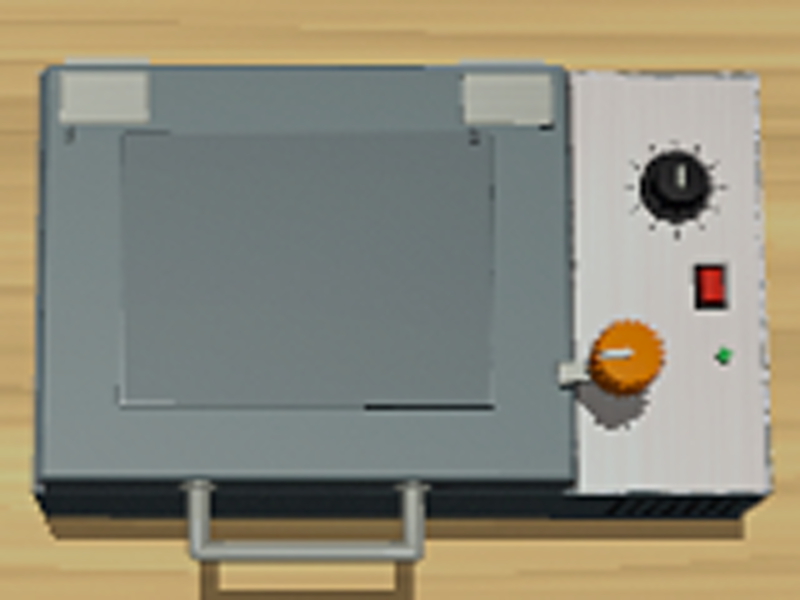

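View pics/s0c.png

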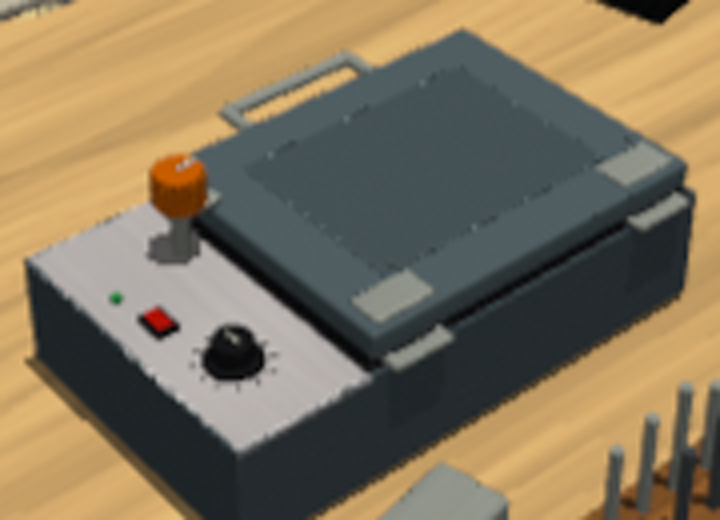

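The crops show the finger over the lid's right edge and the white line pointing left and slightly to the front (clamp angle about 0.05–0.1). Corners, bar ends and cap are all clear. Next I'll fit the unit's pose to these points.

```bash
cat > fit.py <<'E'
from h import *
from scipy.optimize import least_squares
T=[(197,551,-161,115-5,115),(417,551,-161,-5+5,115),(36,483,-123,205,128),(575,483,-123,-95,128),(42,68,120,205,128),(567,68,120,-95,128),(772,492,-125,-210,100),(757,74,125,-210,100),(629,354,-60,-119,172)]
S=[(180,172,-60,-119,172),(462,30,-123,205,128),(688,165,120,205,128),(378,345,120,-95,128),(27,262,-125,-210,100),(240,450,125,-210,100),(347,55,-161,115,119),(222,108,-161,-5,119)]
T=np.array(T,float);S=np.array(S,float)
uT=(T[:,:2]+.5)/5-.5+[240,105]; uS=(S[:,:2]+.5)/4-.5+[200,195]
def W(p,P): return R.from_rotvec([0,0,p[2]]).apply(P)+[p[0],p[1],0]
g=lambda p:np.r_[proj("top",W(p,T[:,2:]))-uT, proj("scene",W(p,S[:,2:]))-uS]
s=least_squares(lambda p:g(p).ravel(),[660,-80,0],loss="soft_l1",x_scale=[100,100,1]); print(s.x); print(np.round(g(s.x),1).tolist())
for w in("top","scene"):
    q=least_squares(lambda p:(g(p)[:len(T)] if w=="top" else g(p)[len(T):]).ravel(),s.x,x_scale=[100,100,1]); print(w,q.x)
for k,P in dict(cap=(-60,-119,162),handle=(-161,55,115),hinge=(112,55,106)).items(): print(k,W(s.x,np.array([P],float)))
o=ctrl.get_obs(); print(R.from_rotvec(o["orientation"]).as_matrix().round(3))
E
python3 fit.py
```

```text
[ 6.63970502e+02 -7.64597526e+01  1.30788881e-03]
[[1.9, 0.4], [-2.7, 0.3], [-0.1, -0.2], [0.1, -0.3], [-0.3, -0.8], [-0.4, -1.0], [-0.2, 0.3], [-0.5, -0.5], [0.0, -0.3], [-0.8, -0.3], [-0.1, -0.9], [0.3, -0.9], [-0.9, -1.6], [-1.0, -0.2], [-0.6, 1.6], [-0.3, 0.1], [0.8, 0.6]]
top [ 6.63313727e+02 -7.71375422e+01  5.73735541e-04]
scene [ 6.64920007e+02 -7.60183547e+01  2.65931773e-03]
cap [[ 604.1261924  -195.53812413  162.        ]]
handle [[502.8987062  -21.67036968 115.        ]]
hinge [[775.89847271 -21.31331614 106.        ]]
[[-0.922  0.386  0.   ]
 [ 0.386  0.922  0.   ]
 [ 0.     0.    -1.   ]]
```

The fit agrees across both cameras: yaw ≈ 0, cap at (604,−195.5,162), handle at (503,−21.5,115). I'll move over the cap.

Request:
apply_moves --targets '[{"tx": 0.3625,"ty": -0.772,"tz": 0,"spin": -67},{"tx": 0.3625,"ty": -0.772,"tz": 0,"spin": -67},{"tx": 0.3625,"ty": -0.772,"tz": 0,"spin": -67},{"tx": 0.3625,"ty": -0.772,"tz": 0,"spin": -67},{"tx": 0.3625,"ty": -0.772,"tz": 0,"spin": -67},{"tx": 0.3625,"ty": -0.772,"tz": 0,"spin": -67},{"tx": 0.3625,"ty": -0.772,"tz": 0,"spin": -67},{"tx": 0.3625,"ty": -0.772,"tz": 0,"spin": -67}]' --gripper -1

```text
t: 1.4
ee_pos: [412.1, 212.6, 241.7]
orientation: [2.222, 2.22, 0.001]
ft_force: [0.3, -0.4, -0.2]
width: 88.0
grasp_force: 0.0
```

Request:
apply_moves --targets '[{"tx": 0.192,"ty": -0.409,"tz": 0,"spin": 0},{"tx": 0.192,"ty": -0.409,"tz": 0,"spin": 0},{"tx": 0.192,"ty": -0.409,"tz": 0,"spin": 0},{"tx": 0.192,"ty": -0.409,"tz": 0,"spin": 0},{"tx": 0.192,"ty": -0.409,"tz": 0,"spin": 0},{"tx": 0.192,"ty": -0.409,"tz": 0,"spin": 0},{"tx": 0.192,"ty": -0.409,"tz": 0,"spin": 0},{"tx": 0.192,"ty": -0.409,"tz": 0,"spin": 0}]'

```text
t: 2.2
ee_pos: [582.1, -149.9, 241.6]
orientation: [2.216, 2.226, 0.0]
ft_force: [0.8, 1.5, 0.6]
width: 87.9
grasp_force: 0.0
```

Request:
apply_moves --targets '[{"tx": 0.022,"ty": -0.0465,"tz": 0,"spin": 0},{"tx": 0.022,"ty": -0.0465,"tz": 0,"spin": 0},{"tx": 0.022,"ty": -0.0465,"tz": -0.01,"spin": 0},{"tx": 0.022,"ty": -0.0465,"tz": -0.02,"spin": 0},{"tx": 0.022,"ty": -0.0465,"tz": -0.03,"spin": 0},{"tx": 0.022,"ty": -0.0465,"tz": -0.035,"spin": 0},{"tx": 0.022,"ty": -0.0465,"tz": -0.035,"spin": 0},{"tx": 0.022,"ty": -0.0465,"tz": -0.035,"spin": 0}]'

```text
t: 3.0
ee_pos: [603.6, -193.7, 206.4]
orientation: [-2.215, -2.227, -0.0]
ft_force: [-0.0, 0.1, -0.1]
width: 87.9
grasp_force: 0.0
```

```bash
python3 - <<'E'
from h import *
o=ctrl.get_obs(); print(o["ee_pos"],o["ft_force"],np.degrees(np.arctan2(*R.from_rotvec(o["orientation"]).as_matrix()[1::-1,1])),o["qpos"][5])
im=save("scene","s1.png"); b=save("top","t1.png")
c=np.hstack([cv2.resize(im[170:290,180:280],(400,480)),cv2.resize(b[120:240,315:415],(400,480))]); cv2.imwrite("pics/c1.png",c[:,:,::-1])
E
```

```text
[ 603.56864214 -193.69367416  206.43839697] [-0.03115031  0.05843603 -0.07070982] 0.3077000370593949 -0.334690956382381
```

View pics/c1.png

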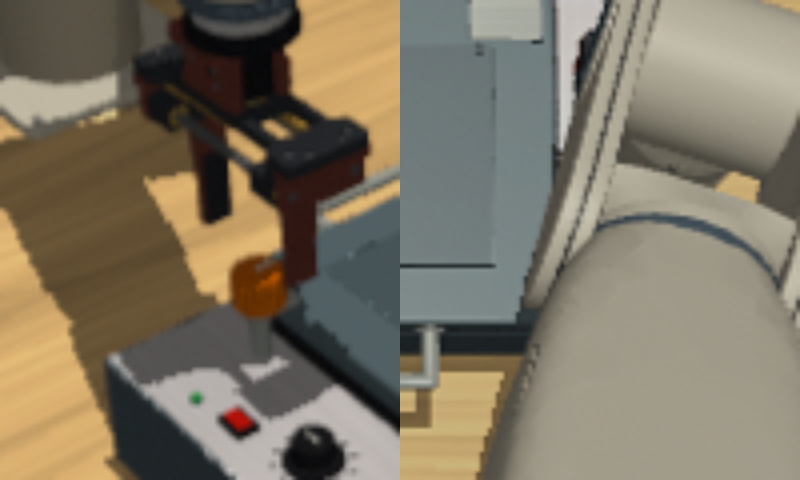

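The left half shows the fingers straddling the orange cap along x; the top view is blocked by the arm. I'll descend and close.

Request:
apply_moves --targets '[{"tx": 0.0005,"ty": -0.002,"tz": -0.01,"spin": 0},{"tx": 0.0005,"ty": -0.002,"tz": -0.022,"spin": 0},{"tx": 0.0005,"ty": -0.002,"tz": -0.034,"spin": 0},{"tx": 0.0005,"ty": -0.002,"tz": -0.043,"spin": 0},{"tx": 0.0005,"ty": -0.002,"tz": -0.043,"spin": 0},{"tx": 0.0005,"ty": -0.002,"tz": -0.043,"spin": 0},{"tx": 0.0005,"ty": -0.002,"tz": -0.043,"spin": 0},{"tx": 0.0005,"ty": -0.002,"tz": -0.043,"spin": 0}]'

```text
t: 3.9
ee_pos: [604.3, -196.3, 163.9]
orientation: [2.216, 2.226, 0.001]
ft_force: [0.6, 0.1, -0.3]
width: 87.7
grasp_force: 0.0
```

Request:
apply_moves --targets '[{"tx": 0,"ty": 0,"tz": 0,"spin": 0},{"tx": 0,"ty": 0,"tz": 0,"spin": 0},{"tx": 0,"ty": 0,"tz": 0,"spin": 0},{"tx": 0,"ty": 0,"tz": 0,"spin": 0},{"tx": 0,"ty": 0,"tz": 0,"spin": 0},{"tx": 0,"ty": 0,"tz": 0,"spin": 0},{"tx": 0,"ty": 0,"tz": 0,"spin": 0},{"tx": 0,"ty": 0,"tz": 0,"spin": 0}]' --gripper 1

```text
t: 4.7
ee_pos: [604.2, -196.2, 163.4]
orientation: [2.216, 2.226, 0.0]
ft_force: [1.4, -0.4, -0.7]
width: 35.7
grasp_force: 30.0
```

Request:
apply_moves --targets '[{"tx": 0,"ty": 0,"tz": 0,"spin": 4},{"tx": 0,"ty": 0,"tz": 0,"spin": 10},{"tx": 0,"ty": 0,"tz": 0,"spin": 16},{"tx": 0,"ty": 0,"tz": 0,"spin": 22},{"tx": 0,"ty": 0,"tz": 0,"spin": 28},{"tx": 0,"ty": 0,"tz": 0,"spin": 34},{"tx": 0,"ty": 0,"tz": 0,"spin": 40},{"tx": 0,"ty": 0,"tz": 0,"spin": 45}]'

```text
t: 5.5
ee_pos: [604.7, -196.1, 163.4]
orientation: [1.189, 2.906, 0.001]
ft_force: [3.9, 0.8, -2.2]
width: 35.5
grasp_force: 30.0
```

Request:
apply_moves --targets '[{"tx": 0,"ty": 0,"tz": 0,"spin": 6},{"tx": 0,"ty": 0,"tz": 0,"spin": 12},{"tx": 0,"ty": 0,"tz": 0,"spin": 18},{"tx": 0,"ty": 0,"tz": 0,"spin": 24},{"tx": 0,"ty": 0,"tz": 0,"spin": 30},{"tx": 0,"ty": 0,"tz": 0,"spin": 35},{"tx": 0,"ty": 0,"tz": 0,"spin": 35},{"tx": 0,"ty": 0,"tz": 0,"spin": 35}]'

```text
t: 6.3
ee_pos: [604.9, -195.7, 163.4]
orientation: [0.269, 3.128, 0.001]
ft_force: [3.9, 2.9, -2.6]
width: 35.6
grasp_force: 30.0
```

```bash
python3 - <<'E'
from h import *
o=ctrl.get_obs(); print(o["ee_pos"],o["ft_force"],o["moment"],o["width"],np.degrees(np.arctan2(*R.from_rotvec(o["orientation"]).as_matrix()[1::-1,1])),o["qpos"][5])
E
```

```text
[ 604.89706933 -195.68986213  163.40583439] [ 3.86479263  2.86195743 -2.64350464] [ 0.46082127 -0.7007962   0.07463061] 35.590640735890126 80.18860936541357 -1.732403002926712
```

Request:
apply_moves --targets '[{"tx": 0,"ty": 0,"tz": 0,"spin": 0},{"tx": 0,"ty": 0,"tz": 0,"spin": 0},{"tx": 0,"ty": 0,"tz": 0,"spin": 0},{"tx": 0,"ty": 0,"tz": 0,"spin": 0},{"tx": 0,"ty": 0,"tz": 0.01,"spin": 0},{"tx": 0,"ty": 0,"tz": 0.03,"spin": 0},{"tx": 0,"ty": 0,"tz": 0.06,"spin": 0},{"tx": 0,"ty": 0,"tz": 0.07,"spin": 0}]' --gripper -0.5

```text
t: 7.1
ee_pos: [605.5, -196.8, 237.0]
orientation: [0.266, 3.125, -0.002]
ft_force: [0.2, 0.1, 0.4]
width: 65.9
grasp_force: 0.0
```

Request:
apply_moves --targets '[{"tx": -0.101,"ty": 0.1745,"tz": 0,"spin": -80},{"tx": -0.101,"ty": 0.1745,"tz": 0,"spin": -80},{"tx": -0.101,"ty": 0.1745,"tz": 0,"spin": -80},{"tx": -0.101,"ty": 0.1745,"tz": 0,"spin": -80},{"tx": -0.101,"ty": 0.1745,"tz": 0,"spin": -80},{"tx": -0.101,"ty": 0.1745,"tz": 0,"spin": -80},{"tx": -0.101,"ty": 0.1745,"tz": 0,"spin": -80},{"tx": -0.101,"ty": 0.1745,"tz": 0,"spin": -80}]' --gripper 0.22

```text
t: 7.9
ee_pos: [502.9, -21.5, 233.5]
orientation: [1.988, 2.432, 0.0]
ft_force: [-0.4, -0.3, 0.3]
width: 34.2
grasp_force: 0.0
```

```bash
python3 - <<'E'
from h import *
o=ctrl.get_obs(); print(o["t"],o["ee_pos"],o["ft_force"],o["width"],np.degrees(np.arctan2(*R.from_rotvec(o["orientation"]).as_matrix()[1::-1,1])),o["qpos"][5])
im=save("scene","s2.png"); b=save("top","t2.png")
c=np.hstack([cv2.resize(im[150:270,210:310],(400,480)),cv2.resize(b[120:240,290:390],(400,480))]); cv2.imwrite("pics/c2.png",c[:,:,::-1])
E
```

```text
7.9 [502.85114788 -21.50367068 233.47556122] [-0.38402084 -0.33612375  0.2881    ] 34.21862387654815 11.474811116621854 -0.26658107801504544
```

View pics/c2.png

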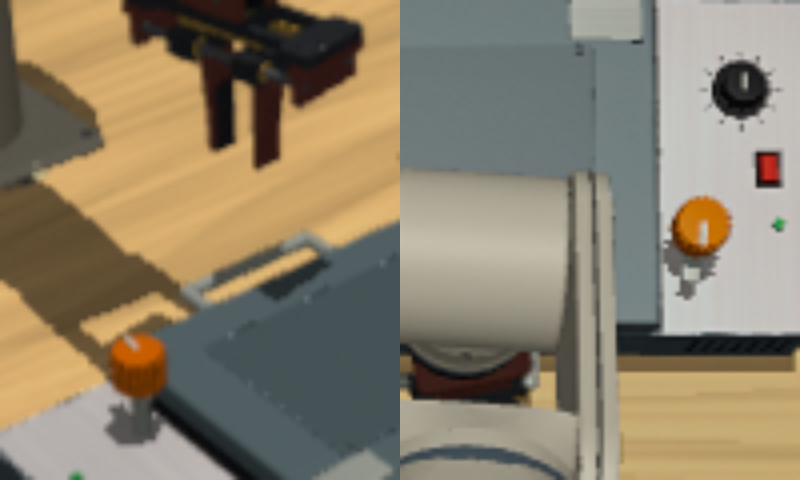

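The clamp finger now points to the front, clear of the lid (white line down in the right half). The gripper is above the handle. I'll straighten it and descend over the bar.

Request:
apply_moves --targets '[{"tx": 0,"ty": 0,"tz": -0.02,"spin": -6},{"tx": 0,"ty": 0,"tz": -0.045,"spin": -11.5},{"tx": 0,"ty": 0,"tz": -0.065,"spin": -11.5},{"tx": 0,"ty": 0,"tz": -0.08,"spin": -11.5},{"tx": 0,"ty": 0,"tz": -0.09,"spin": -11.5},{"tx": 0,"ty": 0,"tz": -0.1,"spin": -11.5},{"tx": 0,"ty": 0,"tz": -0.11,"spin": -11.5},{"tx": 0,"ty": 0,"tz": -0.118,"spin": -11.5}]'

```text
t: 8.8
ee_pos: [503.2, -21.7, 114.9]
orientation: [2.214, 2.228, 0.0]
ft_force: [-1.3, -0.5, 0.3]
width: 34.1
grasp_force: 0.0
```

```bash
python3 - <<'E'
from h import *
o=ctrl.get_obs(); print(o["t"],o["ee_pos"],o["ft_force"],o["width"],np.degrees(np.arctan2(*R.from_rotvec(o["orientation"]).as_matrix()[1::-1,1])))
im=save("scene","s3.png"); cv2.imwrite("pics/c3.png",cv2.resize(im[150:260,210:340],(780,600*110//110))[:,:,::-1])
E
```

```text
8.8 [503.15646697 -21.74517377 114.87987752] [-1.25667281 -0.52754248  0.2959357 ] 34.095312933110584 0.3526830518834303
```

View pics/c3.png

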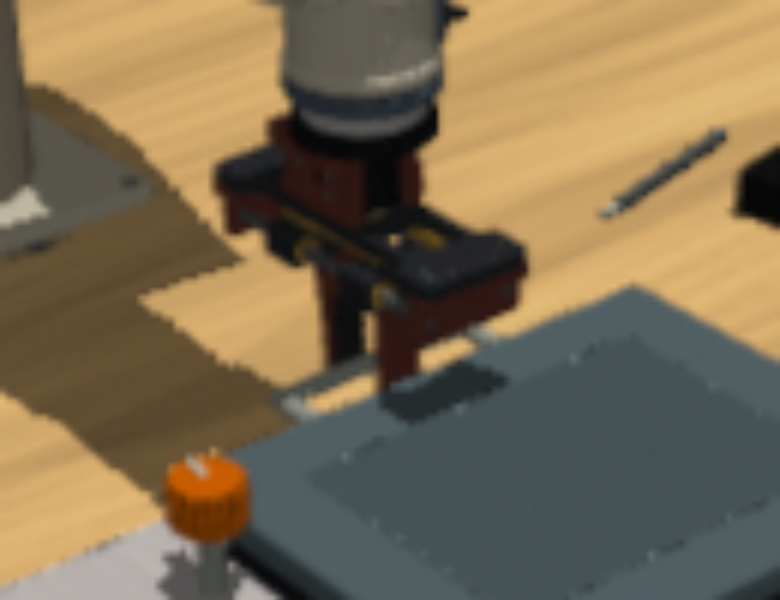

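The bar runs between the two fingers, with the inner one in the gap in front of the lid. I'll close on it.

Request:
apply_moves --targets '[{"tx": 0,"ty": 0,"tz": 0,"spin": 0},{"tx": 0,"ty": 0,"tz": 0,"spin": 0},{"tx": 0,"ty": 0,"tz": 0,"spin": 0},{"tx": 0,"ty": 0,"tz": 0,"spin": 0},{"tx": 0,"ty": 0,"tz": 0,"spin": 0},{"tx": 0,"ty": 0,"tz": 0,"spin": 0},{"tx": 0,"ty": 0,"tz": 0,"spin": 0},{"tx": 0,"ty": 0,"tz": 0,"spin": 0}]' --gripper 1

```text
t: 9.65
ee_pos: [503.8, -21.7, 115.7]
orientation: [2.215, 2.226, 0.002]
ft_force: [3.9, 0.4, 1.1]
width: 11.6
grasp_force: 30.0
```

```bash
python3 - <<'E'
from h import *
o=ctrl.get_obs(); print(o["t"],o["ee_pos"],o["ft_force"],o["width"],o["grasp_force"])
a=np.arange(0,.9,.03)
f=lambda a:np.c_[273*(1-np.cos(a))+9*np.sin(a),273*np.sin(a)-9*(1-np.cos(a))]
for k,v in zip(a,f(a)): print(round(k,3),v.round(1))
E
```

```text
9.65 [503.84521591 -21.74867243 115.74191074] [3.90746442 0.41248313 1.14271612] 11.62629160240261 29.99673753976822
0.0 [0. 0.]
0.03 [0.4 8.2]
0.06 [ 1.  16.4]
0.09 [ 1.9 24.5]
0.12 [ 3.  32.6]
0.15 [ 4.4 40.7]
0.18 [ 6.  48.7]
0.21 [ 7.9 56.7]
0.24 [10.  64.6]
0.27 [12.3 72.5]
0.3 [14.9 80.3]
0.33 [17.6 88. ]
0.36 [20.7 95.6]
0.39 [ 23.9 103.1]
0.42 [ 27.4 110.5]
0.45 [ 31.1 117.8]
0.48 [ 35. 125.]
0.51 [ 39.1 132.1]
0.54 [ 43.5 139.1]
0.57 [ 48.  145.9]
0.6 [ 52.8 152.6]
0.63 [ 57.7 159.1]
0.66 [ 62.9 165.5]
0.69 [ 68.2 171.7]
0.72 [ 73.7 177.8]
0.75 [ 79.4 183.7]
0.78 [ 85.3 189.4]
0.81 [ 91.3 194.9]
0.84 [ 97.5 200.3]
0.87 [103.8 205.5]
0.9 [110.4 210.4]
```

Request:
apply_moves --targets '[{"tx": 0.0002,"ty": 0,"tz": 0.004,"spin": 0},{"tx": 0.0007,"ty": 0,"tz": 0.0123,"spin": 0},{"tx": 0.0014,"ty": 0,"tz": 0.0205,"spin": 0},{"tx": 0.0024,"ty": 0,"tz": 0.0286,"spin": 0},{"tx": 0.0037,"ty": 0,"tz": 0.0367,"spin": 0},{"tx": 0.0052,"ty": 0,"tz": 0.0447,"spin": 0},{"tx": 0.0069,"ty": 0,"tz": 0.0527,"spin": 0},{"tx": 0.0079,"ty": 0,"tz": 0.0567,"spin": 0}]'

```text
t: 10.45
ee_pos: [511.9, -21.8, 172.6]
orientation: [2.214, 2.226, 0.002]
ft_force: [7.7, -0.2, -5.4]
width: 11.0
grasp_force: 30.0
```

Request:
apply_moves --targets '[{"tx": 0.0021,"ty": 0,"tz": 0.0079,"spin": 0},{"tx": 0.0044,"ty": 0,"tz": 0.0158,"spin": 0},{"tx": 0.007,"ty": 0,"tz": 0.0236,"spin": 0},{"tx": 0.0097,"ty": 0,"tz": 0.0313,"spin": 0},{"tx": 0.0128,"ty": 0,"tz": 0.0389,"spin": 0},{"tx": 0.016,"ty": 0,"tz": 0.0464,"spin": 0},{"tx": 0.0195,"ty": 0,"tz": 0.0538,"spin": 0},{"tx": 0.0232,"ty": 0,"tz": 0.0611,"spin": 0}]'

```text
t: 11.25
ee_pos: [535.8, -21.9, 233.2]
orientation: [2.214, 2.226, 0.003]
ft_force: [12.7, 0.2, -9.0]
width: 11.3
grasp_force: 30.0
```

```bash
python3 - <<'E'
from h import *
o=ctrl.get_obs(); print(o["t"],o["ee_pos"],o["ft_force"],o["width"],o["grasp_force"])
im=save("scene","s4.png"); cv2.imwrite("pics/c4.png",cv2.resize(im[110:320,190:400],(600,600))[:,:,::-1])
E
```

```text
11.25 [535.77777909 -21.8568124  233.16342464] [12.67411581  0.15140845 -9.03712372] 11.25793679523644 29.988771378993988
```

View pics/c4.png

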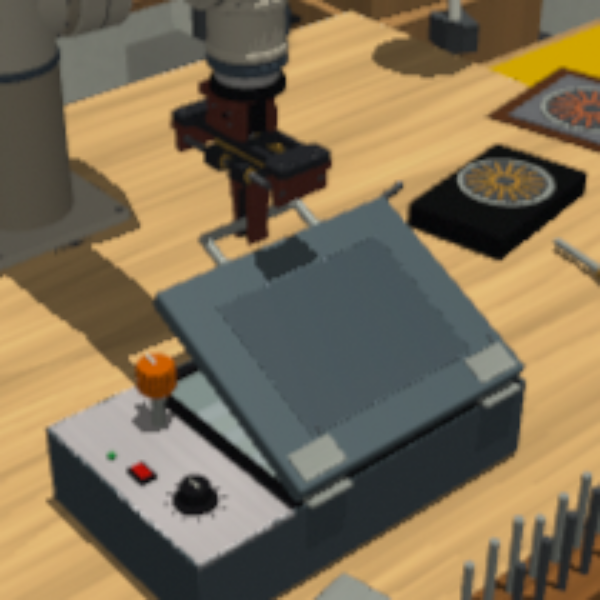

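The picture shows the lid swinging up with the bar in the fingers and the pad lifting off the glass. The radial pull is about 15 N, so I'll ease the path about 1 mm toward the hinge.

Request:
apply_moves --targets '[{"tx": 0.0044,"ty": 0,"tz": 0.007,"spin": 0},{"tx": 0.009,"ty": 0,"tz": 0.0139,"spin": 0},{"tx": 0.0134,"ty": 0,"tz": 0.0208,"spin": 0},{"tx": 0.0179,"ty": 0,"tz": 0.0276,"spin": 0},{"tx": 0.0227,"ty": 0,"tz": 0.0342,"spin": 0},{"tx": 0.0275,"ty": 0,"tz": 0.0407,"spin": 0},{"tx": 0.0327,"ty": 0,"tz": 0.0471,"spin": 0},{"tx": 0.0362,"ty": 0,"tz": 0.0513,"spin": 0}]'

```text
t: 12.1
ee_pos: [570.0, -22.0, 283.7]
orientation: [-2.215, -2.227, 0.002]
ft_force: [5.0, -1.6, -6.4]
width: 11.3
grasp_force: 30.0
```

Request:
apply_moves --targets '[{"tx": 0.0037,"ty": 0,"tz": 0.004,"spin": 0},{"tx": 0.0075,"ty": 0,"tz": 0.0079,"spin": 0},{"tx": 0.0133,"ty": 0,"tz": 0.0138,"spin": 0},{"tx": 0.0192,"ty": 0,"tz": 0.0195,"spin": 0},{"tx": 0.0252,"ty": 0,"tz": 0.025,"spin": 0},{"tx": 0.0293,"ty": 0,"tz": 0.0286,"spin": 0},{"tx": 0.0335,"ty": 0,"tz": 0.0321,"spin": 0},{"tx": 0.0335,"ty": 0,"tz": 0.0321,"spin": 0}]'

```text
t: 12.9
ee_pos: [604.3, -22.0, 318.0]
orientation: [2.215, 2.227, 0.0]
ft_force: [-4.7, -3.5, 5.1]
width: 11.5
grasp_force: 30.0
```

Request:
apply_moves --targets '[{"tx": 0,"ty": 0,"tz": 0,"spin": 0},{"tx": 0,"ty": 0,"tz": 0,"spin": 0},{"tx": 0,"ty": 0,"tz": 0,"spin": 0},{"tx": 0,"ty": 0,"tz": 0,"spin": 0},{"tx": 0,"ty": 0,"tz": 0,"spin": 0},{"tx": 0,"ty": 0,"tz": 0,"spin": 0},{"tx": 0,"ty": 0,"tz": 0,"spin": 0},{"tx": 0,"ty": 0,"tz": 0,"spin": 0}]'

```text
t: 13.7
ee_pos: [603.7, -22.0, 317.5]
orientation: [2.215, 2.227, -0.001]
ft_force: [-4.2, -4.4, 5.1]
width: 11.1
grasp_force: 30.0
```

```bash
cat > ang.py <<'E'
from h import *
o=ctrl.get_obs(); p=o["ee_pos"]; F=o["ft_force"]
for d in (0,.6):
    a=np.arctan2(p[2]-106,776.8-d-p[0])-np.arctan2(9,273); print("a",a,"radius",np.hypot(p[2]-106,776.8-d-p[0]))
print(o["t"],p,"F",F,"rad",F[0]*np.cos(a)-F[2]*np.sin(a),"tan",F[0]*np.sin(a)+F[2]*np.cos(a),o["width"],o["moment"])
E
python3 ang.py
```

```text
a 0.8521014035696008 radius 273.3227918620577
a 0.8538027488218387 radius 272.94323942537335
13.7 [603.71949729 -22.02751746 317.53838454] F [-4.19759213 -4.38148882  5.10044632] rad -6.602966310819394 tan 0.18753188851273306 11.11049022186102 [-0.72828334  0.87872803 -0.08096194]
```

Held at about 0.85 rad, past balance, and the bar's radius from the hinge matches 273 mm. Now I'll ease it down to about 0.67.

Request:
apply_moves --targets '[{"tx": -0.002,"ty": 0,"tz": -0.0016,"spin": 0},{"tx": -0.0064,"ty": 0,"tz": -0.0051,"spin": 0},{"tx": -0.0104,"ty": 0,"tz": -0.0088,"spin": 0},{"tx": -0.0145,"ty": 0,"tz": -0.0124,"spin": 0},{"tx": -0.0185,"ty": 0,"tz": -0.0162,"spin": 0},{"tx": -0.0224,"ty": 0,"tz": -0.0201,"spin": 0},{"tx": -0.0262,"ty": 0,"tz": -0.024,"spin": 0},{"tx": -0.0281,"ty": 0,"tz": -0.026,"spin": 0}]'

```text
t: 14.5
ee_pos: [575.5, -21.9, 290.5]
orientation: [2.215, 2.227, 0.0]
ft_force: [-2.0, -3.8, 2.3]
width: 11.1
grasp_force: 30.0
```

Request:
apply_moves --targets '[{"tx": -0.0018,"ty": 0,"tz": -0.002,"spin": 0},{"tx": -0.0036,"ty": 0,"tz": -0.0041,"spin": 0},{"tx": -0.0053,"ty": 0,"tz": -0.0062,"spin": 0},{"tx": -0.0065,"ty": 0,"tz": -0.0076,"spin": 0},{"tx": -0.0071,"ty": 0,"tz": -0.0082,"spin": 0},{"tx": -0.0071,"ty": 0,"tz": -0.0082,"spin": 0},{"tx": -0.0071,"ty": 0,"tz": -0.0082,"spin": 0},{"tx": -0.0071,"ty": 0,"tz": -0.0082,"spin": 0}]'

```text
t: 15.3
ee_pos: [568.6, -21.8, 282.3]
orientation: [2.215, 2.227, -0.0]
ft_force: [-3.3, -5.3, 2.2]
width: 11.3
grasp_force: 30.0
```

Request:
apply_moves --targets '[{"tx": 0,"ty": 0,"tz": 0,"spin": 0},{"tx": 0,"ty": 0,"tz": 0,"spin": 0},{"tx": 0,"ty": 0,"tz": 0,"spin": 0},{"tx": 0,"ty": 0,"tz": 0,"spin": 0},{"tx": 0,"ty": 0,"tz": 0,"spin": 0},{"tx": 0,"ty": 0,"tz": 0,"spin": 0},{"tx": 0,"ty": 0,"tz": 0,"spin": 0},{"tx": 0,"ty": 0,"tz": 0,"spin": 0}]'

```text
t: 16.1
ee_pos: [568.6, -21.9, 282.3]
orientation: [2.215, 2.227, -0.0]
ft_force: [-2.2, -4.6, 3.4]
width: 11.0
grasp_force: 30.0
```

```bash
python3 ang.py; python3 - <<'E'
from h import *
im=save("scene","s5.png"); b=save("top","t5.png")
U=np.array([664.4,-76.5,0])
for a in(.6,.67,.72,.8):
    c,s=np.cos(a),np.sin(a); P=[U+[112-235*c+22*s,y,106+235*s+22*c] for y in(205,-95)]
    print(a,proj("scene",P).round(1).tolist(),proj("top",P).round(1).tolist())
cv2.imwrite("pics/c5.png",cv2.resize(im[110:260,200:400],(800,600))[:,:,::-1])
E
```

```text
a 0.6697372823672335 radius 272.85865608487495
a 0.6711607895861434 radius 272.40106911482275
16.1 [568.58021205 -21.87579012 282.34161762] F [-2.23212937 -4.59109705  3.39384531] rad -3.858598048307311 tan 1.269570259620383 11.033253896042078 [-0.81416477  0.25577904 -0.05144224]
0.6 [[328.5, 172.1], [247.4, 206.8]] [[243.0, 171.0], [361.8, 171.0]]
0.67 [[331.2, 169.7], [249.6, 204.5]] [[242.7, 165.5], [362.5, 165.6]]
0.72 [[333.4, 168.3], [251.4, 203.2]] [[242.4, 161.4], [363.0, 161.5]]
0.8 [[337.0, 166.2], [254.4, 201.3]] [[242.1, 154.5], [363.7, 154.6]]
```

View pics/c5.png

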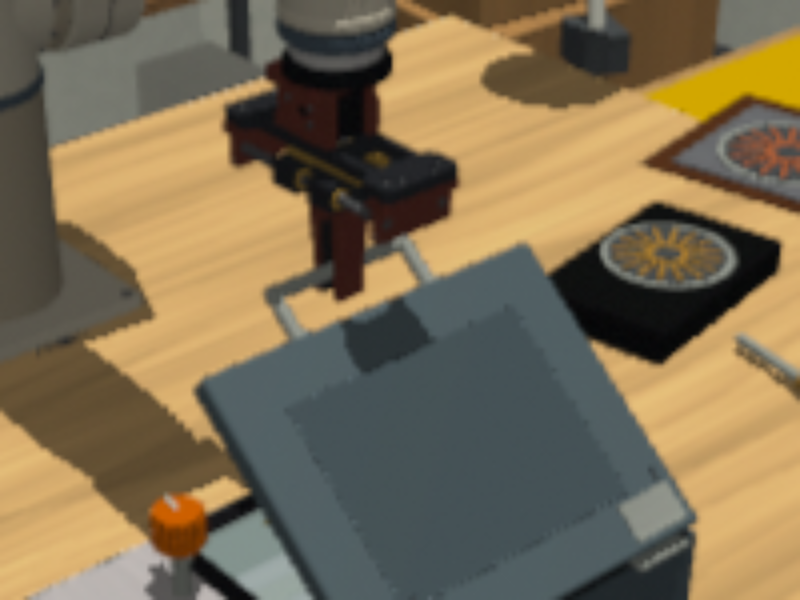

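The crop shows the lid held by its bar. Its front corners are at about scene (332,171) and (250,206), within 1.5 px of those predicted for 0.67 rad. The clamp is clear and the bystanders in view are undisturbed, so I'll hand in.

```bash
python3 -c "
from workcell import ctrl
print(ctrl.close_job())"
```

```text
the job is handed in; nothing more can be done
None
```

The job is handed in: I turned the clamp clear, raised the lid to about 0.85 rad (past balance), eased it back, and am holding it still by the handle at about 0.67 rad, just below the 0.72 balance point.

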